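Pull the red cap off the dosing valve block

TASK

Use the stirrup puller to take the red cap off the valve block: pick the puller up by its orange handle, slide its two rails sideways in under the red cap's rim, and pull straight up until the cap pops off its stem. Then stand the puller upright on the bare worktop with the red cap still lying in it, and let go. The caps are smeared with wet paint, so do not touch any of them with the robot itself, and leave the yellow and blue caps in place.

Things in the scene. Friction and masses are not known exactly. Their poses are not given: they have to be found in the camera images.
- puller_grip (a point): Handle centre of the loose steel puller (0.2 kg), 104 mm above its flat underside. Orange handle 24 x 24 mm square, 74 to 130 mm up. Below it an arch, 86 mm wide over and 76 mm inside, clear up to 66 mm. At its feet two flat inward rails, 64 mm long, 6 mm thick, flush with the underside, with a 30 mm slot between. x: along the rails, slot open at both ends alike; y: across; z: up.
- cap_red: Red push-on cap to pull off, hat-shaped: rim 56 mm across, 5 mm thick; hub 40 mm across; 27 mm high; 0.04 kg. Origin: centre of the rim's underside. Sits on a 15 mm thick upright stem with 30 mm free height between block and rim. Held by a spring catch: 5 to 15 N straight up pulls it off; clear of the stem after 20 mm. x: across the row of caps, away from the robot; y: along it; z: up.
- cap_yellow: Yellow cap, same size and origin as the red one, to be left in place. Red, yellow and blue stand in a row in any order, 100 mm apart, on one fixed aluminium valve block: top 36 mm above the worktop, 276 x 60 mm; foot 290 x 84 mm, 8 mm high.
- cap_blue: Blue cap, same size and origin as the red one, on the same valve block; to be left in place.
Things that resemble listed ones, but are neither listed nor needed, are in the scene too. There is more than one size of the cap_red; the job needs the largest.

How it is judged (in metres and radians):
On the way:
1. the red cap, upright in the puller, has been pulled straight up off its stem: at least 22 mm up, within 90 mm of its seat (height (world z) of cap_red above 0.088 m and distance of cap_red from where it was at the start of the episode below 0.09 m and horizontal distance between cap_red and puller_grip below 0.035 m and angle between cap_red's own z axis and vertical below 0.35 rad), for 0.05 s.
At the end, for the whole second after the job is handed in: The puller stands upright (within about 8 degrees) with its underside on the worktop; the red cap lies in it right way up (within 20 degrees), its centre within 35 mm of the handle's axis and its underside less than 30 mm above the worktop; all at rest (height (world z) of puller_grip between 0.095 and 0.112 m and angle between puller_grip's own z axis and vertical below 0.15 rad and horizontal distance between cap_red and puller_grip below 0.035 m and height (world z) of cap_red below 0.03 m and angle between cap_red's own z axis and vertical below 0.35 rad and linear speed of cap_red below 0.02 m/s); the robot touches nothing.
It fails at once if the robot itself touches a cap (contact force between any of the fingers, the arm and cap_red above 0.3 N or contact force between any of the fingers, the arm and cap_yellow above 0.3 N or contact force between any of the fingers, the arm and cap_blue above 0.3 N).
It fails at once if the yellow or the blue cap is shifted from its seat by more than 10 mm (distance of any of cap_yellow, cap_blue from where it was at the start of the episode above 0.01 m).
It also fails if it takes over 48 s, if anything falls off the work surface, if the arm or the gripper's body presses on something with over 40 N, if the wrist force passes 120 N, or if a joint passes its speed limit or range.

ROBOT

A 6-joint arm with a two-finger parallel gripper is mounted at the origin on a cart in front of the work surface, level with it; the furniture and walls round the work are solid. World frame = base frame: x ahead of the robot, y to its left, z up, the work surface at z = 0. Lengths are in mm, angles in rad, forces in N, time in s.
With the tool pointing down it reaches from about 300 to 775 mm from the base axis. Payload 14.6 kg.
Tool frame: the origin (TCP) lies on the centre line of the jaws, within the pads' length; the fingertips stand 17 mm ahead of it and the grasp point (between the pads) lies 2 mm behind it; y points along the fingers, z is the direction in which the jaws open and shut, and the axes are right-handed (so a half turn about y gives the same grasp; the last joint's range is limited). The gripper opens to 85 mm and grips with 20 to 120 N. Pads are 22 mm wide; open, the fingers measure 114 mm over their backs; the gripper's body (76 mm by 85 mm) begins 54 mm behind the grasp point. The pads swing forward as they close: fully open they stand 13 mm farther back than shut.
Start: joints at [-1.378, 0.3, 1.521, -0, 1.321, -0.067], TCP at [141.281, -531.535, 248.281] pointing down, gripper open.
Joint ranges: [-3.03, 3.03], [-0.79, 2.21], [0.23, 2.52], [-1.04, 4.18], [0, 3.07], [-2.55, 2.55]. Speed limits (rad/s): [2.22, 2.22, 2.57, 3.14, 3.14, 3.14].

INTERFACE

Orientations are given as a 3x3 rotation matrix whose columns are the frame's x, y, z axes.
In Python, from plant import r gives the robot as it stands.
- The arm moves only by the tool send_rows, never from a script. Its argument "motion" is text: rows parted by semicolons, each of 7 numbers parted by spaces: the turn, a rotation vector about the world's x, y, z in rad, then the shift along the world's x, y, z in cm, then the opening, from 0 (shut) to 1 (fully open). A call has 1 to 20 rows; each row shifts and turns the commanded pose from where the row before left it; what a row does not reach is not made up. A row lasts 1/8 s, in which the tool goes at most 62.5 mm and 10.7 degrees, less where a joint would pass 70% of its speed; a pose out of reach is approached as far as the arm can. A call with a gripper value outside its range is refused whole. The fingers move at their own pace and stop on an object; "grip_force" is the grip in N (left out, the last holds). Time passes only in rows, so rows that do not move let the fingers close. It gives the time, the measured TCP pose, the force and the opening at its end, in the units of the state.
- r.state(): the state, without advancing time (a new reading comes with each control period).
- r.camera(name): name is "scene" or "top"; returns a dict with "pixels" (400x640x3 uint8, red, green, blue), "depth" (400x640 float32, mm along the optical axis (not along the pixel's ray), 0 where there is no reading), "fx", "fy", "cx", "cy" (pixels), "world_to_cam" (4x4, takes a point from world to camera coordinates). Camera axes: x right, y down, z forward; pixel columns grow to the right and rows downward; lengths in mm; the calibration is good to about 2 mm. A picture is of the moment at which its call begins.
- r.finish_job(): hands the job in, once; it reports no verdict.
The state is a dict: "clock": time; "q": joint angles; "joint_vel": joint speeds; "joint_efforts": joint torques, N m; "tool_pos": TCP position; "eef_rot": TCP orientation; "ft_force": force on the tool from outside, world axes, zero at the start; "ft_torque": the same for the moment, N m; "finger_gap": finger opening in mm.
Only numpy, scipy, OpenCV 4.12 (cv2) and the standard library are available. Lean on these libraries where they do the work, as an engineer would, in place of code of your own. Each camera call takes 0.05 s, during which the arm holds its last target.

## Working session

There is one attempt and no reset: what is moved stays moved. The work goes in short steps, Python scripts to look and compute and a tool call to move; the robot and the scene stay as the last step left them, time stands still between calls to the robot, and variables do not carry over. Pictures are saved under pics/ and viewed, and the job is handed in when it is done.

Besides the shell and the picture viewer there is one more tool, called after "Request:" in YAML: its name, and indented under it one key for each argument. send_rows: Moves the arm, as the interface text tells. Its arguments: {"type":"object","properties":{"motion":{"type":"string"},"grip_force":{"type":"number"}},"required":["motion"]}

```bash
ls; mkdir -p pics; python3 - <<'E'
from plant import r
import cv2,numpy as np,pickle
s=r.state();print({k:np.round(v,3).tolist() for k,v in s.items()})
for n in ("scene","top"):
    c=r.camera(n);cv2.imwrite(f"pics/{n}0.png",c["pixels"][:,:,::-1]);pickle.dump(c,open(f"{n}0.pkl","wb"))
    print(n,c["fx"],c["cx"],c["cy"],np.round(c["world_to_cam"],3).tolist())
E
```

```text
pics
{'clock': 0.0, 'q': [-1.378, 0.3, 1.522, 0.0, 1.321, -0.067], 'joint_vel': [0.0, 0.002, -0.0, 0.001, -0.0, -0.0], 'joint_efforts': [0.002, -54.35, -36.18, 0.0, 0.004, 0.0], 'tool_pos': [141.232, -531.315, 247.703], 'eef_rot': [[-0.966, -0.0, 0.257], [-0.257, 0.001, -0.966], [-0.0, -1.0, -0.001]], 'ft_force': [0.232, 0.916, 0.064], 'ft_torque': [0.054, -0.014, 0.015], 'finger_gap': 85.207}
scene 396.8910329221809 321.7032855409116 196.75882831548702 [[-0.881, -0.474, 0.0, 363.836], [-0.224, 0.416, -0.881, 245.524], [0.418, -0.776, -0.473, 813.207], [0.0, 0.0, 0.0, 1.0]]
top 409.02281417270547 317.0157447794359 194.78019663413838 [[-0.012, -0.999, -0.03, -119.104], [-0.995, 0.015, -0.099, 508.84], [0.1, 0.029, -0.995, 945.555], [0.0, 0.0, 0.0, 1.0]]
```

View pics/scene0.png

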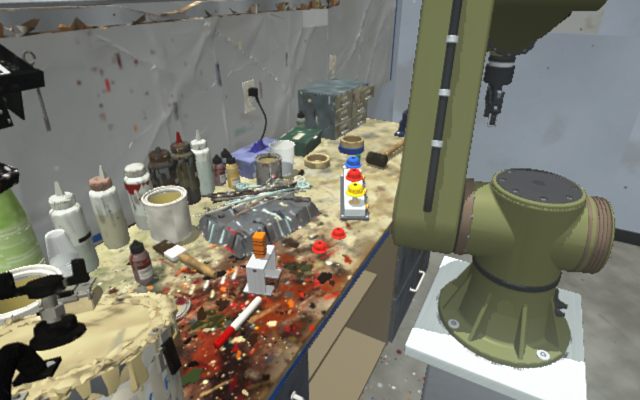

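View pics/top0.png

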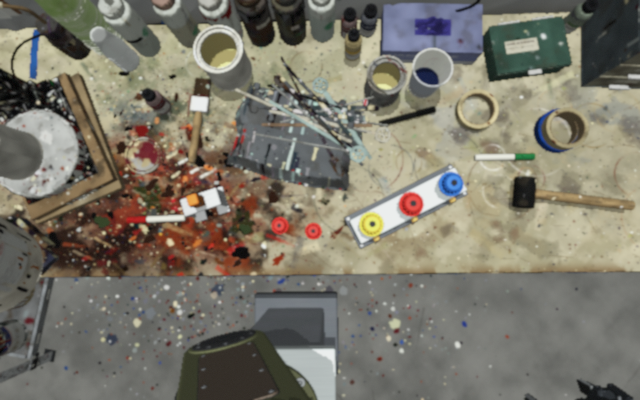

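The scene view shows the puller at about (262,265), the valve block at (353,190) and two loose red caps at (320,247) and (338,233). In the top view the puller is at (203,203). The block has yellow (371,224), red (411,204) and blue (452,183), and the loose red caps are at (280,226) and (313,231).

Candidates for cap_red: (411,204) on the block, and the loose ones at (280,226) and (313,231). By the description (on the block, largest) it is (411,204). The only thing resembling a puller is at (203,203). I'll check both in crops and measure them.

```bash
cat > h.py <<'E'
import numpy as np,cv2,pickle
def ray(c,u,v,z):
    W=c["world_to_cam"];R=W[:3,:3];t=W[:3,3]
    d=R.T@np.array([(u-c["cx"])/c["fx"],(v-c["cy"])/c["fy"],1.]);o=-R.T@t
    return o+d*(z-o[2])/d[2]
def proj(c,p):
    W=c["world_to_cam"];q=W[:3,:3]@np.array(p)+W[:3,3]
    return c["fx"]*q[0]/q[2]+c["cx"],c["fy"]*q[1]/q[2]+c["cy"]
def cloud(c):
    d=c["depth"].astype(float);v,u=np.mgrid[:d.shape[0],:d.shape[1]]
    P=np.stack([(u-c["cx"])/c["fx"]*d,(v-c["cy"])/c["fy"]*d,d],-1)
    W=c["world_to_cam"];return (P-W[:3,3])@W[:3,:3]
def mask(c,name):
    h=cv2.cvtColor(c["pixels"],cv2.COLOR_RGB2HSV);H,S,V=[h[:,:,i].astype(int) for i in range(3)]
    if name=="red": return ((H<5)|(H>174))&(S>180)&(V>150)
    if name=="yellow": return (H>22)&(H<34)&(S>170)&(V>150)
    if name=="blue": return (H>100)&(H<120)&(S>170)&(V>120)
    if name=="orange": return (H>7)&(H<18)&(S>170)&(V>150)
E
python3 - <<'E'
from h import *
for n in ("top","scene"):
    c=pickle.load(open(f"{n}0.pkl","rb"));P=cloud(c)
    for col in ("red","yellow","blue","orange"):
        m=mask(c,col).astype(np.uint8)
        k,l,st,ce=cv2.connectedComponentsWithStats(m)
        for i in range(1,k):
            if st[i,4]>60:
                q=P[(l==i)&(c["depth"]>0)]
                print(n,col,st[i].tolist(),np.round(ce[i]),'zmax',np.round(np.percentile(q[:,2],[5,50,95])),'xy',np.round(np.median(q,0)))
    if n=="top":
        a=c["pixels"][150:260,160:480];cv2.imwrite("pics/crt.png",cv2.resize(a[:,:,::-1],(800,275),interpolation=cv2.INTER_CUBIC))
    else:
        a=c["pixels"][140:300,220:400];cv2.imwrite("pics/crs.png",cv2.resize(a[:,:,::-1],(675,600),interpolation=cv2.INTER_CUBIC))
E
```

```text
top red [401, 194, 21, 21, 194] [409. 205.] zmax [71. 86. 94.] xy [ 473. -327.   86.]
top red [126, 217, 19, 5, 91] [135. 219.] zmax [12. 15. 19.] xy [456. 312.  15.]
top red [273, 218, 16, 16, 117] [281. 226.] zmax [ 2.  7. 20.] xy [435. -40.   7.]
top red [306, 224, 14, 14, 75] [313. 231.] zmax [ 3. 15. 21.] xy [ 420. -115.   15.]
top blue [31, 38, 7, 39, 157] [34. 57.] zmax [-3.  0.  3.] xy [877. 598.   0.]
top blue [440, 174, 22, 21, 223] [449. 185.] zmax [72. 86. 94.] xy [ 515. -415.   86.]
scene red [346, 169, 16, 12, 135] [354. 175.] zmax [71. 82. 94.] xy [ 473. -318.   82.]
scene red [332, 228, 13, 11, 110] [338. 233.] zmax [ 3. 12. 20.] xy [ 419. -101.   12.]
scene red [312, 241, 16, 13, 151] [319. 247.] zmax [ 1. 12. 21.] xy [432. -22.  12.]
scene red [213, 326, 21, 20, 140] [223. 336.] zmax [12. 16. 18.] xy [453. 318.  16.]
scene yellow [347, 182, 18, 15, 179] [355. 190.] zmax [70. 81. 94.] xy [ 429. -230.   81.]
scene blue [346, 157, 15, 10, 85] [353. 162.] zmax [71. 85. 94.] xy [ 515. -410.   85.]
scene orange [253, 232, 12, 10, 65] [258. 237.] zmax [121. 127. 131.] xy [486. 148. 127.]
scene orange [322, 281, 12, 12, 74] [327. 287.] zmax [-1.  0.  2.] xy [353.  87.   0.]
scene orange [283, 299, 12, 10, 64] [290. 303.] zmax [-1.  0.  1.] xy [398. 171.   0.]
```

View pics/crt.png

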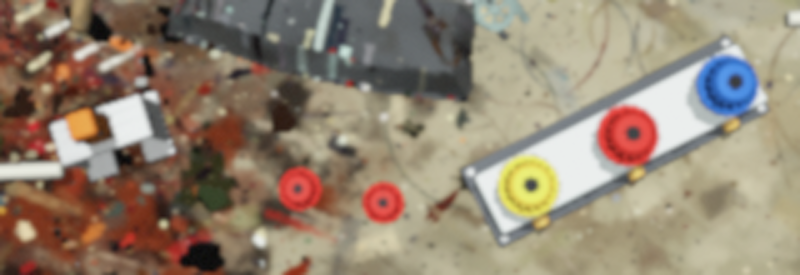

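View pics/crs.png

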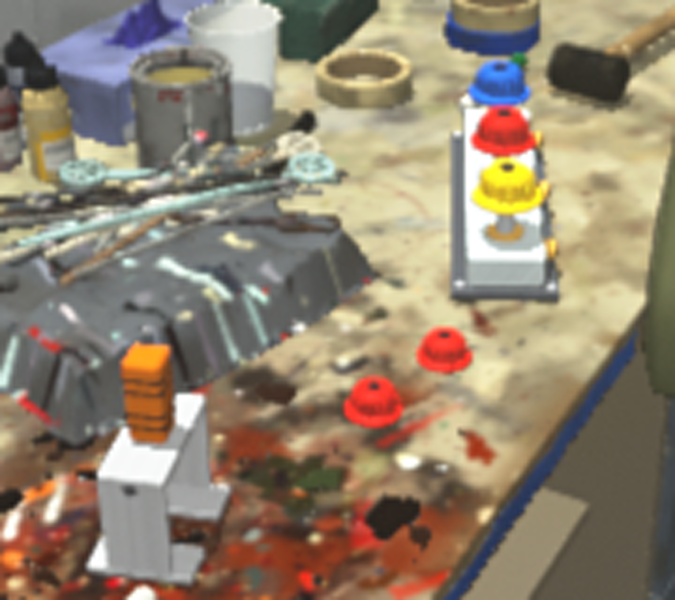

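The crops show the block's red cap (411,204) is the largest of the three reds and sits between yellow and blue. The puller is at (203,203) with its slot facing the robot. Next I'll measure both from the depth clouds.

```bash
python3 - <<'E'
from h import *
T=pickle.load(open("top0.pkl","rb"));S=pickle.load(open("scene0.pkl","rb"))
for n,c in (("top",T),("scene",S)):
    P=cloud(c).reshape(-1,3);ok=c["depth"].ravel()>0
    print(n)
    for nm,x,y in (("Y",429,-230),("R",473,-322),("B",515,-412)):
        d=np.hypot(P[:,0]-x,P[:,1]-y)<48
        q=P[ok&d&(P[:,2]>64)&(P[:,2]<100)]
        (cx,cy),rad=cv2.minEnclosingCircle(q[:,:2].astype(np.float32))
        t=q[q[:,2]>88]
        print(nm,len(q),'encl',round(cx,1),round(cy,1),round(rad,1),'top',np.round(t.mean(0),1) if len(t) else '', 'zmax',np.round(np.percentile(q[:,2],98),1))
    d=(np.abs(P[:,0]-475)<90)&(np.abs(P[:,1]-140)<90)&ok
    for lo,hi in ((66,82),(122,138),(2.5,12)):
        q=P[d&(P[:,2]>lo)&(P[:,2]<hi)]
        if len(q)<4: continue
        rr=cv2.minAreaRect(q[:,:2].astype(np.float32))
        print('puller',lo,len(q),'rect',np.round(rr[0],1),np.round(rr[1],1),round(rr[2],1),'mean',np.round(q.mean(0),1))
    # block top
    q=P[ok&(np.hypot(P[:,0]-473,P[:,1]+322)<180)&(P[:,2]>31)&(P[:,2]<41)]
    rr=cv2.minAreaRect(q[:,:2].astype(np.float32));print('block',len(q),np.round(rr[0],1),np.round(rr[1],1),round(rr[2],1))
    # bare ground
for nm,c,box in (("top",T,(170,240,170,240)),("scene",S,(220,300,230,300))):
    u0,u1,v0,v1=box
    a=c["pixels"][v0:v1,u0:u1];cv2.imwrite(f"pics/pl_{nm}.png",cv2.resize(a[:,:,::-1],((u1-u0)*8,(v1-v0)*8),interpolation=cv2.INTER_NEAREST))
E
```

```text
top
Y 480 encl 436.3 -248.0 27.9 top [ 435.7 -247.9   92.6] zmax 95.6
R 483 encl 479.5 -337.7 27.9 top [ 479.7 -336.5   92.9] zmax 96.3
B 484 encl 523.1 -427.9 28.1 top [ 523.2 -426.4   92.9] zmax 96.5
puller 66 481 rect [491.7 135.4] [40.4 87.7] 18.2 mean [490.3 130.5  73.8]
puller 122 129 rect [491.3 136.1] [23.7 23.5] 18.7 mean [491.2 135.2 128.9]
puller 2.5 628 rect [474.7 140.8] [178.2 178.6] 0.4 mean [471.8 137.7   4.6]
block 1720 [ 537.9 -310.1] [206.2 276.4] 25.7
scene
Y 221 encl 435.9 -241.8 28.0 top [ 435.  -239.9   92.3] zmax 94.5
R 189 encl 479.4 -331.0 27.9 top [ 478.8 -329.3   92.1] zmax 94.7
B 157 encl 524.1 -420.0 27.0 top [ 522.9 -418.9   92. ] zmax 94.6
puller 66 370 rect [490.7 141.9] [40.2 88.7] 18.0 mean [482.8 153.6  73.8]
puller 122 98 rect [491.7 140.7] [24.5 24.2] 20.6 mean [488.9 144.1 128.2]
puller 2.5 471 rect [476.4 139.8] [180.  177.3] 89.6 mean [473.7 146.6   5.7]
block 391 [ 523.9 -313.7] [171.7 276.6] 21.6
```

View pics/pl_top.png

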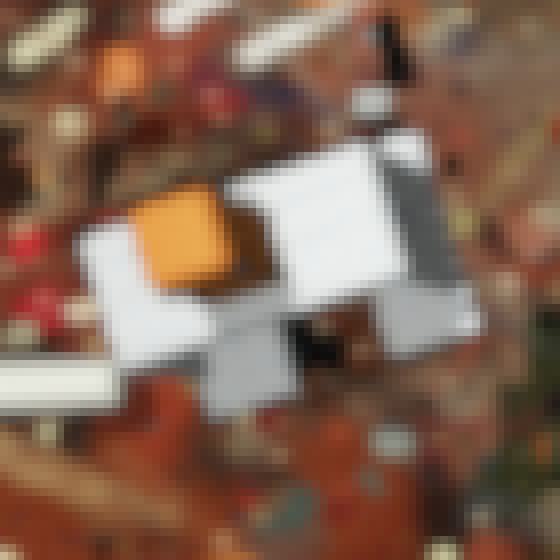

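View pics/pl_scene.png

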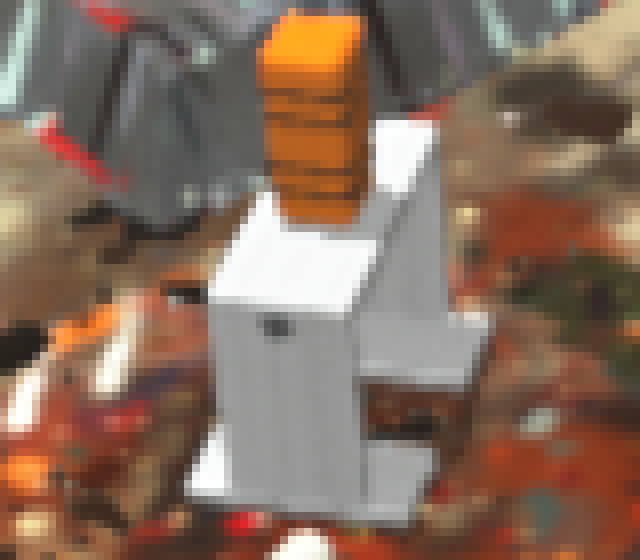

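Both views give the puller and cap 473 mm apart in y, but they differ by about 6.5 mm in absolute y. I'll use the mean for the grasp and then relative offsets once I hold the puller. The puller's yaw is 18.2° and the cap row's x axis is at 25.8°; Y–B measures 199.8 mm against the 200 given.

Request:
send_rows:
  motion: "0 0 0.059 1 2 0 1;0 0 0 2.5 4.7 0 1;0 0 0 2.5 4.8 0 1;0 0 0 2.6 4.9 0 1;0 0 0 2.6 4.9 0 1;0 0 0 2.6 4.9 0 1;0 0 0 2.6 4.9 0 1;0 0 0 2.6 4.9 0 1;0 0 0 2.6 4.9 0 1;0 0 0 2.6 4.9 0 1;0 0 0 2.6 4.9 0 1;0 0 0 2.5 4.8 0 1;0 0 0 2.5 4.8 0 1;0 0 0 2.0 4 0 1;0 0 0 1 2 0 1;0 0 0 0 0 0 1"
  grip_force: 60

```text
clock: 2.1
tool_pos: [489.3, 132.5, 247.6]
eef_rot: [[-0.949, -0.001, 0.315], [-0.315, -0.0, -0.949], [0.001, -1.0, -0.0]]
ft_force: [0.4, -0.6, 0.2]
finger_gap: 85.1
```

```bash
python3 - <<'E'
from plant import r
from h import *
s=r.state();print(np.round(s["tool_pos"],1),np.round(s["q"],2))
for n in ("scene","top"):
    c=r.camera(n);pickle.dump(c,open(f"{n}1.pkl","wb"))
    u,v=proj(c,s["tool_pos"]);print(n,u,v)
    im=c["pixels"][:,:,::-1].copy();cv2.circle(im,(int(round(u)),int(round(v))),2,(0,255,0),-1)
    u=int(u);v=int(v)
    cv2.imwrite(f"pics/{n}1.png",cv2.resize(im[max(0,v-60):v+100,max(0,u-80):u+80],(600,600),interpolation=cv2.INTER_CUBIC))
E
```

```text
[489.3 132.5 247.6] [0.19 0.21 1.64 0.   1.3  1.44]
scene 257.1197226448769 183.23219843319808
top 172.796682798117 194.50705994699706
```

View pics/scene1.png

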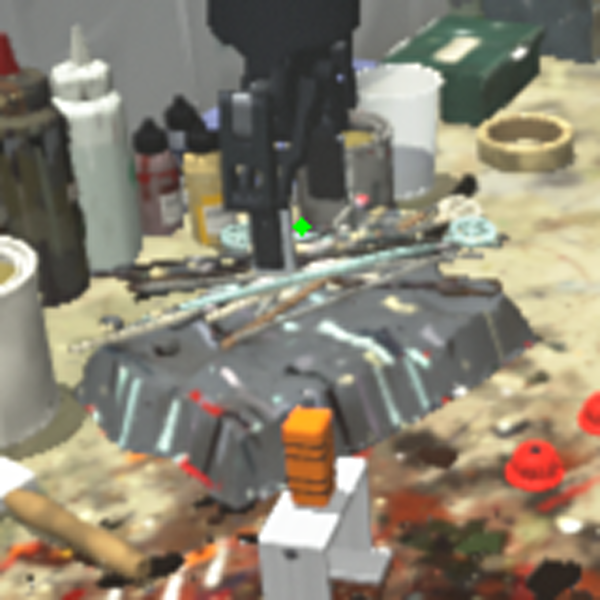

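View pics/top1.png

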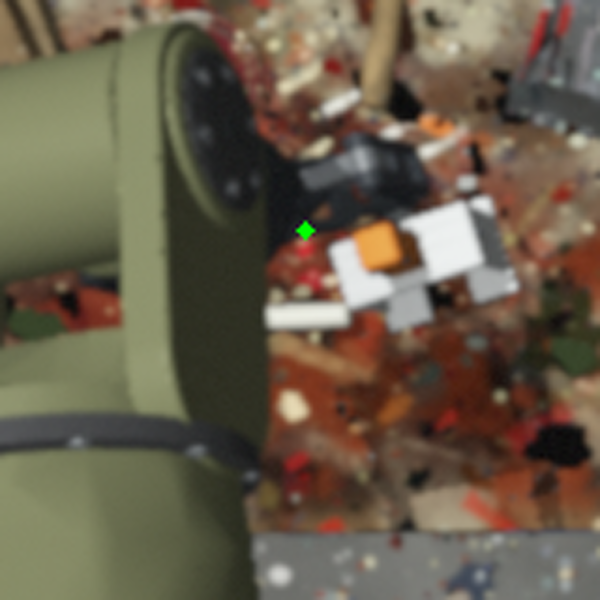

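The gripper is above and slightly robot-right of the orange handle, which is at scene crop (310,450) and top crop (378,245). The finger's position agrees roughly with the projected TCP. I'll correct the xy and go down.

Request:
send_rows:
  motion: "0 0 0.002 0.17 0.6 -2 1;0 0 0 0 0 -3 1;0 0 0 0 0 -3 1;0 0 0 0 0 -2.5 1;0 0 0 0 0 -2 1;0 0 0 0 0 -1.3 1;0 0 0 0 0 -0.8 1;0 0 0 0 0 0 1"

```text
clock: 3.2
tool_pos: [491.0, 137.3, 102.3]
eef_rot: [[-0.949, -0.0, 0.315], [-0.315, -0.0, -0.949], [0.0, -1.0, -0.0]]
ft_force: [-0.1, 0.2, 0.0]
finger_gap: 85.3
```

```bash
python3 - <<'E'
from plant import r
from h import *
s=r.state();print(np.round(s["tool_pos"],1),np.round(s["ft_force"],1))
for n in ("scene","top"):
    c=r.camera(n);pickle.dump(c,open(f"{n}2.pkl","wb"))
    u,v=proj(c,s["tool_pos"])
    im=c["pixels"][:,:,::-1].copy()
    u=int(u);v=int(v)
    cv2.imwrite(f"pics/{n}2.png",cv2.resize(im[v-60:v+60,u-60:u+60],(600,600),interpolation=cv2.INTER_CUBIC))
E
```

```text
[491.  137.3 102.3] [-0.1  0.2  0. ]
```

View pics/scene2.png

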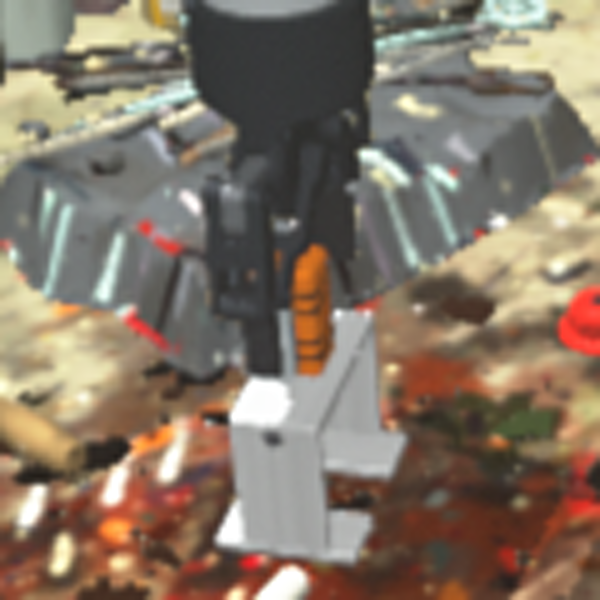

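View pics/top2.png

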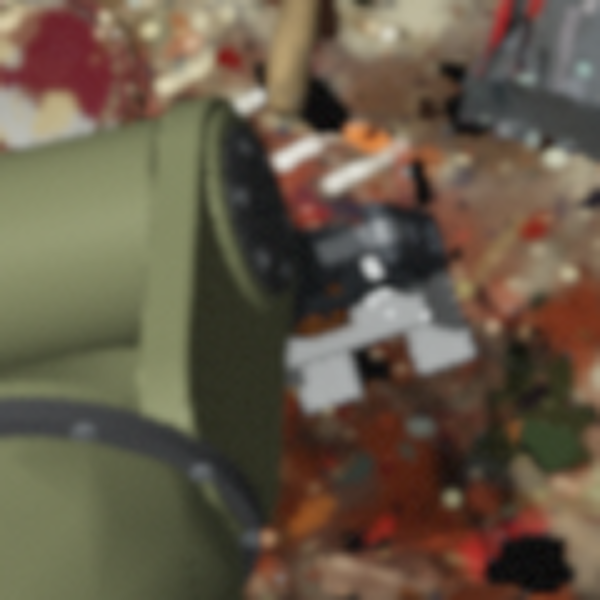

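The fingers straddle the handle. Its right edge is at scene crop 330 and it is half hidden by the near finger, so its centre is at about 295 against a projected TCP at about 302. I'll close.

Request:
send_rows:
  motion: "0 0 0 0 0 0 0.6;0 0 0 0 0 0 0.4;0 0 0 0 0 0 0.2;0 0 0 0 0 0 0.1;0 0 0 0 0 0 0.1;0 0 0 0 0 0 0.1;0 0 0 0 0 0 0.1"
  grip_force: 80

```text
clock: 4.18
tool_pos: [491.0, 137.5, 102.3]
eef_rot: [[-0.949, -0.0, 0.315], [-0.315, 0.0, -0.949], [0.0, -1.0, -0.0]]
ft_force: [-0.7, 0.8, -0.4]
finger_gap: 22.8
```

Request:
send_rows:
  motion: "0 0 0 0 0 0.5 0.1;0 0 0 0 0 2 0.1;0 0 0 0 0 4 0.1;0 0 0 0 0 4.5 0.1;0 0 0 0 0 3 0.1;0 0 0 0 0 1 0.1;0 0 0.02 -0.3 -1.3 0 0.1;0 0 0.03 -0.6 -3 0 0.1;0 0 0.03 -0.9 -5 0 0.1;0 0 0.03 -1 -5.5 0 0.1;0 0 0.02 -1 -5.5 0 0.1;0 0 0 -1 -5.5 0 0.1;0 0 0 -1 -5.5 0 0.1;0 0 0 -1 -5.5 0 0.1;0 0 0 -1 -5.5 0 0.1;0 0 0 -0.9 -5 0 0.1;0 0 0 -0.6 -3 0 0.1;0 0 0 -0.4 -1 0 0.1;0 0 0 0 0 0 0.1;0 0 0 0 0 0 0.1"

```text
clock: 6.68
tool_pos: [394.3, -374.5, 252.1]
eef_rot: [[-0.9, -0.0, 0.437], [-0.437, 0.001, -0.9], [-0.0, -1.0, -0.001]]
ft_force: [0.7, -0.9, -2.8]
finger_gap: 23.2
```

```bash
cat > look.py <<'E'
import sys
from plant import r
from h import *
k=sys.argv[1]
s=r.state();tp=s["tool_pos"];print(np.round(tp,1),np.round(s["ft_force"],1),s["finger_gap"],s["clock"])
for n in ("scene","top"):
    c=r.camera(n);pickle.dump(c,open(f"{n}{k}.pkl","wb"))
    u,v=proj(c,tp)
    im=c["pixels"][:,:,::-1].copy()
    u=int(u);v=int(v);w=70
    cv2.imwrite(f"pics/{n}{k}.png",cv2.resize(im[max(0,v-w+10):v+w+10,u-w:u+w],(600,600),interpolation=cv2.INTER_CUBIC))
    P=cloud(c).reshape(-1,3);ok=c["depth"].ravel()>0
    d=P-tp;z0=tp[2]-102
    near=ok&(np.hypot(d[:,0],d[:,1])<75)
    for nm,lo,hi in (("archtop",z0+69,z0+79),("rails",z0+2,z0+10)):
        q=P[near&(P[:,2]>lo)&(P[:,2]<hi)]
        if len(q)>5:
            rr=cv2.minAreaRect(q[:,:2].astype(np.float32))
            print(n,nm,len(q),np.round(np.array(rr[0])-tp[:2],1),np.round(rr[1],1),round(rr[2],1))
    for nm,x,y in (("Y",436,-244),("R",479.5,-334),("B",523,-424)):
        q=P[ok&(np.hypot(P[:,0]-x,P[:,1]-y)<45)&(P[:,2]>64)&(P[:,2]<98)]
        if len(q)>5:
            (cx,cy),rad=cv2.minEnclosingCircle(q[:,:2].astype(np.float32));print(n,nm,len(q),round(cx,1),round(cy,1),round(rad,1))
E
python3 look.py 3
```

```text
[ 394.3 -374.5  252.1] [ 0.7 -0.9 -2.8] 23.155682495650577 6.675
scene archtop 76 [6.8 9.7] [23.4 79.6] 26.1
scene rails 76 [12.5  9.3] [40.9 85.4] 28.7
scene Y 219 435.8 -241.0 28.0
scene R 190 479.4 -330.8 27.5
scene B 157 524.1 -419.7 27.5
top archtop 285 [11.4 15.1] [22.5 75.7] 42.0
top rails 268 [3.9 0.4] [56.2 86.8] 26.3
top Y 486 435.9 -248.0 27.7
top R 484 479.6 -337.7 27.8
top B 488 523.8 -427.7 27.9
```

View pics/scene3.png

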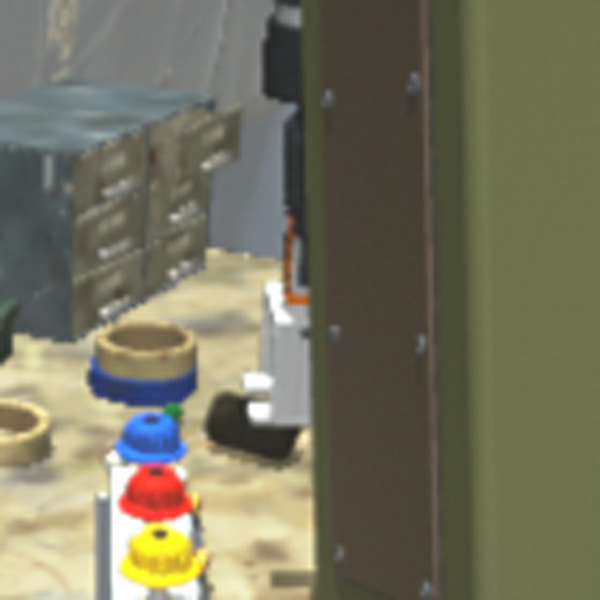

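View pics/top3.png

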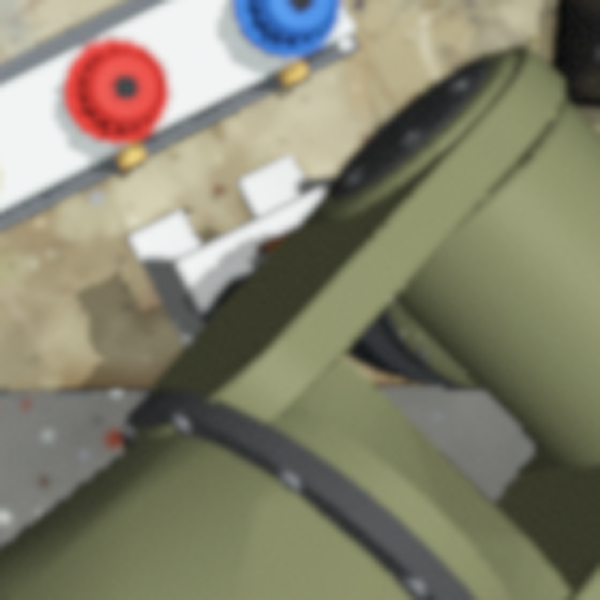

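The top view shows the puller held square with both rails ahead, its front feet at about (165,235) and (272,185) in the crop and the red cap at (118,90). I'll go down to pulling height and measure puller against cap again there.

Request:
send_rows:
  motion: "0 0 0 0.1 -0.2 -2 0.1;0 0 0 0 0 -3 0.1;0 0 0 0 0 -3 0.1;0 0 0 0 0 -1.7 0.1;0 0 0 0 0 -0.5 0.1;0 0 0 0 0 0 0.1"

```text
clock: 7.52
tool_pos: [395.3, -377.6, 150.9]
eef_rot: [[-0.9, 0.001, 0.436], [-0.436, -0.001, -0.9], [-0.0, -1.0, 0.001]]
ft_force: [0.2, -0.2, -1.9]
finger_gap: 23.3
```

```bash
python3 look.py 4
```

```text
[ 395.3 -377.6  150.9] [ 0.2 -0.2 -1.9] 23.270624677272657 7.525
scene archtop 83 [7.2 6.8] [25.5 90.7] 25.8
scene rails 73 [9.8 7.8] [43.2 89.9] 25.8
scene Y 217 435.2 -240.6 27.8
scene R 189 479.6 -330.6 28.7
scene B 156 525.0 -423.7 29.3
top archtop 166 [ 7.8 20.5] [18.9 60.5] 42.2
top rails 186 [7.6 1.6] [47.7 86.3] 26.0
top Y 487 436.2 -247.9 27.7
top R 485 480.1 -337.9 27.9
top B 487 523.7 -427.4 28.0
```

View pics/scene4.png

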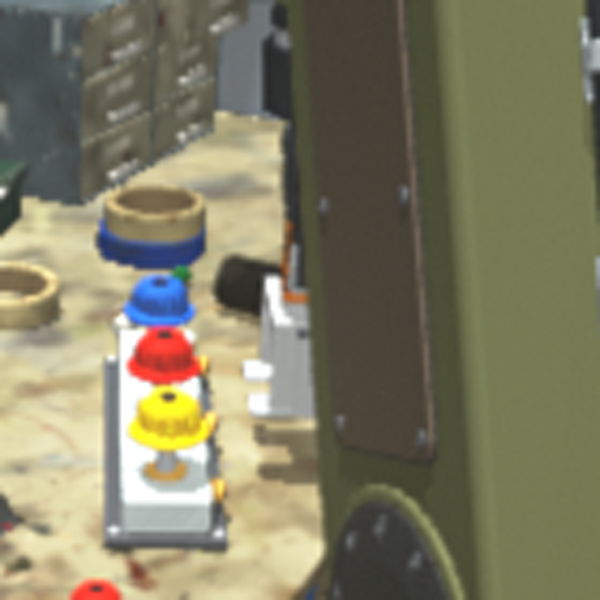

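View pics/top4.png

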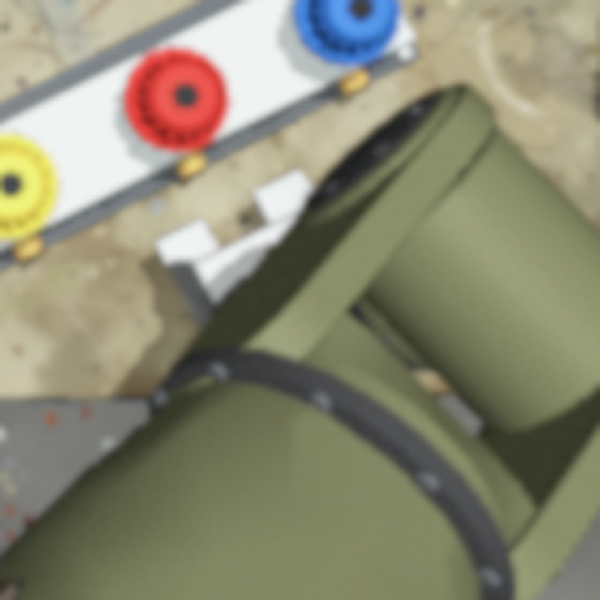

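At height, the lateral offset from puller to cap is +0.7 mm in the top view and +2.8 mm in the scene view, against a slot tolerance of ±7.5 mm. The run in is 94 mm. The puller sits below the rim line, at scene crop (285,375). I'll slide in with about 1 mm of lateral correction.

Request:
send_rows:
  motion: "0 0 0 0.4 0.28 0 0.1;0 0 0 0.84 0.42 0 0.1;0 0 0 0.9 0.44 0 0.1;0 0 0 0.9 0.44 0 0.1;0 0 0 0.9 0.44 0 0.1;0 0 0 0.9 0.44 0 0.1;0 0 0 0.6 0.29 0 0.1;0 0 0 0 0 0 0.1"

```text
clock: 8.62
tool_pos: [449.7, -349.8, 150.2]
eef_rot: [[-0.9, -0.0, 0.436], [-0.436, 0.0, -0.9], [0.0, -1.0, -0.0]]
ft_force: [-1.0, 0.6, -1.9]
finger_gap: 23.2
```

```bash
python3 look.py 5
```

```text
[ 449.7 -349.8  150.2] [-1.   0.6 -1.9] 23.165545330797805 8.625
scene archtop 119 [-0.1  5.5] [39.  82.6] 26.7
scene rails 45 [-17.   7.] [84.8 67.7] 59.0
scene Y 221 435.9 -240.7 28.2
scene R 175 467.5 -338.5 41.9
scene B 136 527.0 -417.0 27.0
top archtop 27 [ 2.4 37. ] [ 8.1 21.5] 51.4
top rails 55 [ 1.  34.9] [30.2 21.2] 26.7
top Y 485 436.3 -248.1 27.9
top R 324 471.7 -332.0 37.3
```

View pics/scene5.png

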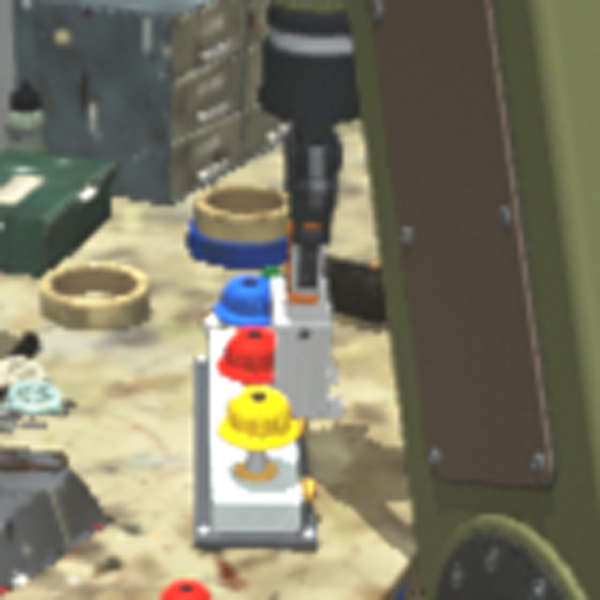

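View pics/top5.png

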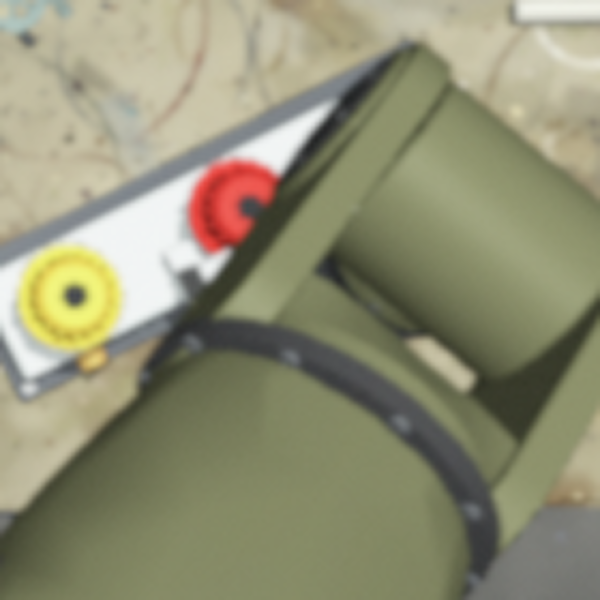

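Rails are entering under the rim and the lateral gap to yellow is clear, with no contact force. I'll finish the slide.

Request:
send_rows:
  motion: "0 0 0 0.6 0.28 0 0.1;0 0 0 0.8 0.38 0 0.1;0 0 0 0.8 0.38 0 0.1;0 0 0 0.7 0.33 0 0.1;0 0 0 0 0 0 0.1"

```text
clock: 9.35
tool_pos: [478.9, -336.0, 150.2]
eef_rot: [[-0.9, -0.0, 0.436], [-0.436, 0.0, -0.9], [0.0, -1.0, -0.0]]
ft_force: [0.2, 0.1, -1.5]
finger_gap: 23.5
```

```bash
python3 look.py 6
```

```text
[ 478.9 -336.   150.2] [ 0.2  0.1 -1.5] 23.46049076392331 9.35
scene archtop 123 [0.1 3.1] [39.  86.9] 24.9
scene rails 44 [-2.5  6.2] [61.7 80.6] 25.5
scene Y 221 435.6 -241.8 27.5
scene R 112 480.2 -331.8 44.0
scene B 20 541.5 -409.1 16.9
top rails 58 [ 8.4 35.3] [17.2 26.1] 27.2
top Y 403 436.1 -247.8 27.6
top R 8 475.5 -292.3 3.0
```

View pics/scene6.png

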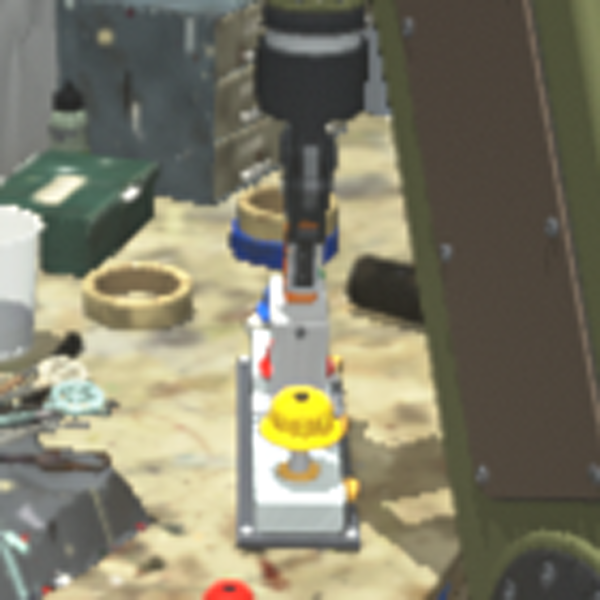

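Centred under the cap to within 2 mm. I'll pull straight up.

Request:
send_rows:
  motion: "0 0 0 0 0 0.4 0.1;0 0 0 0 0 0.5 0.1;0 0 0 0 0 0.3 0.1;0 0 0 0 0 0.3 0.1;0 0 0 0 0 0.3 0.1;0 0 0 0 0 0.3 0.1;0 0 0 0 0 0.3 0.1;0 0 0 0 0 0.3 0.1;0 0 0 0 0 0.3 0.1;0 0 0 0 0 0.4 0.1;0 0 0 0 0 0.4 0.1;0 0 0 0 0 0.4 0.1;0 0 0 0 0 0.4 0.1;0 0 0 0 0 0.4 0.1;0 0 0 0 0 0.4 0.1;0 0 0 0 0 0.4 0.1;0 0 0 0 0 0.4 0.1;0 0 0 0 0 0 0.1"

```text
clock: 11.7
tool_pos: [478.5, -336.4, 212.7]
eef_rot: [[-0.9, 0.0, 0.436], [-0.436, -0.0, -0.9], [-0.0, -1.0, 0.001]]
ft_force: [0.5, 0.8, -3.5]
finger_gap: 23.1
```

```bash
python3 look.py 7
```

```text
[ 478.5 -336.4  212.7] [ 0.5  0.8 -3.5] 23.10312297579833 11.7
scene archtop 120 [0.2 2.2] [38.5 92.2] 24.8
scene rails 95 [0.1 4.6] [63.2 87.9] 25.8
scene Y 220 436.0 -242.3 27.7
scene R 37 479.2 -330.1 10.2
top rails 70 [ 7.1 34.5] [18.9 27.5] 25.7
top Y 466 436.3 -248.1 27.9
```

View pics/scene7.png

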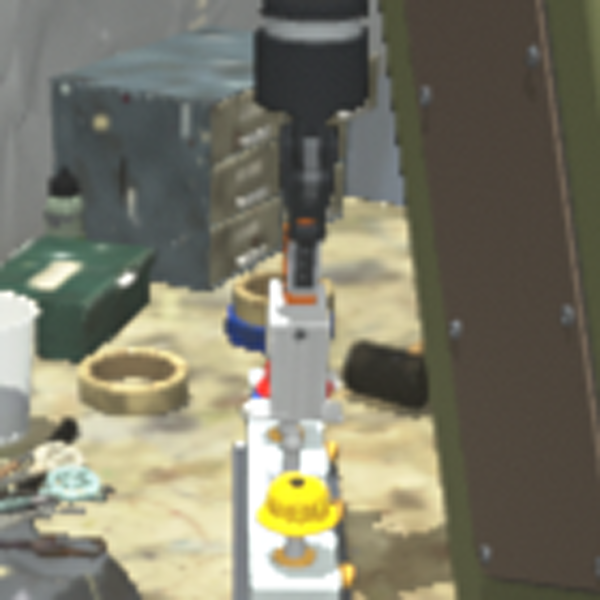

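View pics/top7.png

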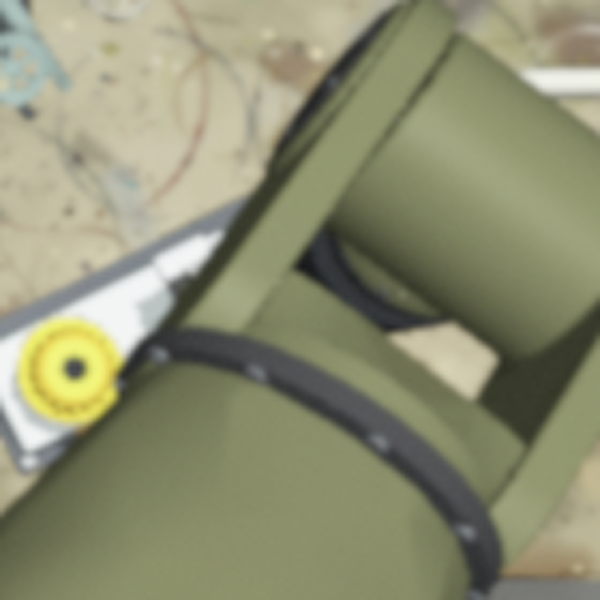

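The stem is bare at scene crop (290,440), and red shows on both sides of the puller's feet at (262,383) and (330,380), so the cap is on the rails. Next I'll check the candidate set-down spot and the heights along the corridor.

```bash
python3 - <<'E'
from h import *
for n in ("top0","scene0"):
    c=pickle.load(open(n+".pkl","rb"));P=cloud(c).reshape(-1,3);P=P[c["depth"].ravel()>0]
    q=P[(np.abs(P[:,0]-460)<65)&(np.abs(P[:,1]-70)<65)]
    print(n,'spot z',np.round(np.percentile(q[:,2],[0,1,50,99,100]),1),len(q))
    h=q[q[:,2]>8];print(np.round(h[:8]))
    q=P[(np.abs(P[:,0]-460)<75)&(P[:,1]>-180)&(P[:,1]<100)];print('corr max',q[:,2].max(),q[q[:,2].argmax()])
E
```

```text
top0 spot z [ -5.1  -3.8   0.7 129.2 132.3] 3156
[[521. 108.  74.]
 [521. 106.  71.]
 [521. 104.  72.]
 [521. 102.  70.]
 [522. 102.  63.]
 [519. 116.  71.]
 [519. 113.  73.]
 [519. 110.  73.]]
corr max 77.38040571503979 [488.86596975  95.21723738  77.38040572]
scene0 spot z [-449.8 -432.3    0.7  105.1  131. ] 1949
[[503. 133. 129.]
 [494. 134. 130.]
 [493. 132. 129.]
 [491. 131. 130.]
 [488. 132. 131.]
 [486. 131. 131.]
 [487. 126. 128.]
 [484. 134. 131.]]
corr max 74.30639494177211 [496.39441356  99.81421645  74.30639494]
```

The spot at (455,65) and the corridor are clear; only the puller's old position shows up. I'll raise and carry gently.

Request:
send_rows:
  motion: "0 0 0 0 0 0.5 0.1;0 0 0 0 0 0.8 0.1;0 0 0 0 0 0.8 0.1;0 0 0 0 0 0.4 0.1;0 0 0 0 0 0 0.1"

```text
clock: 12.42
tool_pos: [478.5, -336.4, 237.6]
eef_rot: [[-0.9, 0.0, 0.436], [-0.436, -0.0, -0.9], [-0.0, -1.0, 0.001]]
ft_force: [-0.1, -0.7, -3.3]
finger_gap: 22.9
```

Request:
send_rows:
  motion: "0 0 0 0 0.5 0 0.1;0 0 0 -0.1 1 0 0.1;0 0 0 -0.1 1.5 0 0.1;0 0 0 -0.1 2 0 0.1;0 0 0 -0.15 2.5 0 0.1;0 0 0 -0.15 2.5 0 0.1;0 0 0 -0.15 2.5 0 0.1;0 0 0 -0.15 2.5 0 0.1;0 0 0 -0.15 2.5 0 0.1;0 0 0 -0.15 2.5 0 0.1;0 0 0 -0.15 2.5 0 0.1;0 0 0 -0.15 2.5 0 0.1;0 0 0 -0.15 2.5 0 0.1;0 0 0 -0.15 2.5 0 0.1;0 0 0 -0.15 2.5 0 0.1;0 0 0 -0.1 2.5 0 0.1;0 0 0 -0.1 2 0 0.1;0 0 0 -0.1 1.5 0 0.1;0 0 0 -0.1 1 0 0.1;0 0 0 0 0.5 0 0.1"

```text
clock: 14.92
tool_pos: [454.7, 64.1, 237.3]
eef_rot: [[-0.9, 0.0, 0.436], [-0.436, -0.0, -0.9], [-0.0, -1.0, 0.0]]
ft_force: [-0.6, 0.7, -2.6]
finger_gap: 23.4
```

```bash
python3 look.py 8
```

```text
[454.7  64.1 237.3] [-0.6  0.7 -2.6] 23.378181821831436 14.925
scene archtop 274 [0.9 2.1] [40.1 87. ] 25.8
scene rails 195 [0.3 3.4] [64.1 87.5] 25.8
scene Y 221 436.0 -242.3 27.7
scene R 38 479.5 -330.1 9.2
scene B 157 523.6 -421.6 28.3
top archtop 217 [ -6.7 -21.1] [20.1 65.4] 38.1
top rails 253 [ 0.5 -2.4] [63.3 85.4] 25.5
top Y 485 436.1 -247.9 27.6
top R 59 479.3 -337.0 10.1
top B 485 523.0 -427.4 28.0
```

View pics/scene8.png

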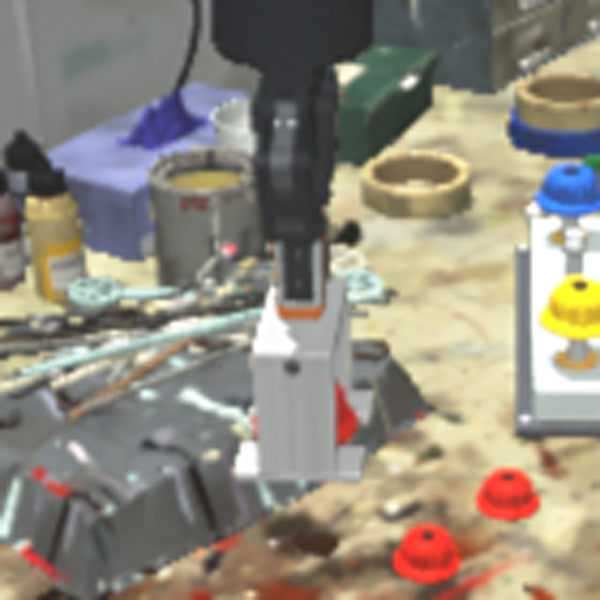

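View pics/top8.png

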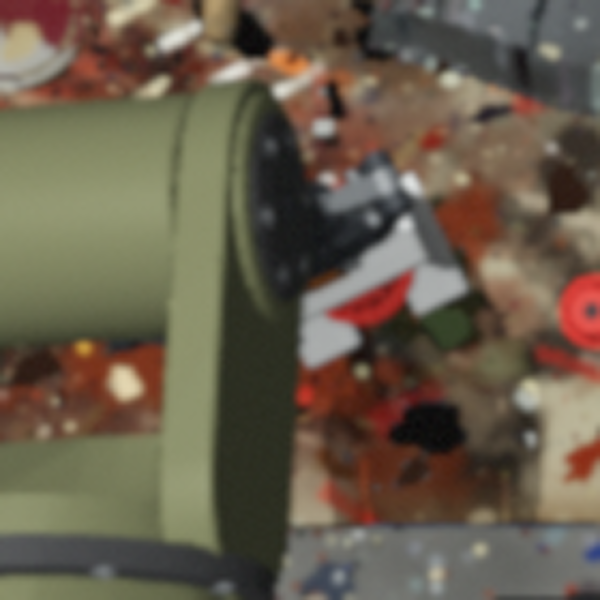

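The cap lies level in the puller between the rails (scene crop (345,415), top crop (370,300)). Lowering.

Request:
send_rows:
  motion: "0 0 0 0 0 -0.8 0.1;0 0 0 0 0 -1.6 0.1;0 0 0 0 0 -2 0.1;0 0 0 0 0 -2 0.1;0 0 0 0 0 -2 0.1;0 0 0 0 0 -2 0.1;0 0 0 0 0 -1.3 0.1;0 0 0 0 0 -0.7 0.1;0 0 0 0 0 -0.4 0.1;0 0 0 0 0 -0.2 0.1;0 0 0 0 0 0 0.1"

```text
clock: 16.4
tool_pos: [455.0, 63.7, 107.5]
eef_rot: [[-0.9, 0.0, 0.436], [-0.436, 0.0, -0.9], [-0.0, -1.0, 0.0]]
ft_force: [-0.3, 0.6, -2.5]
finger_gap: 23.1
```

Request:
send_rows:
  motion: "0 0 0 0 0 -0.15 0.1;0 0 0 0 0 -0.15 0.1;0 0 0 0 0 -0.1 0.1;0 0 0 0 0 0 0.1"

```text
clock: 16.9
tool_pos: [454.9, 63.7, 103.2]
eef_rot: [[-0.9, -0.0, 0.436], [-0.436, 0.0, -0.9], [0.0, -1.0, -0.0]]
ft_force: [0.3, 0.8, -1.9]
finger_gap: 23.0
```

Request:
send_rows:
  motion: "0 0 0 0 0 -0.08 0.1;0 0 0 0 0 -0.08 0.1;0 0 0 0 0 0 0.1"

```text
clock: 17.27
tool_pos: [455.0, 63.8, 102.2]
eef_rot: [[-0.9, 0.0, 0.436], [-0.436, 0.0, -0.9], [-0.0, -1.0, 0.0]]
ft_force: [-2.5, 1.1, 5.8]
finger_gap: 23.3
```

The underside has touched (the force went to +5.8 N). I'll release slowly, then rise.

Request:
send_rows:
  motion: "0 0 0 0 0 0 0.25;0 0 0 0 0 0 0.35;0 0 0 0 0 0 0.5;0 0 0 0 0 0 0.65;0 0 0 0 0 0 0.8;0 0 0 0 0 0 0.8;0 0 0 0 0 0 0.8"
  grip_force: 20

```text
clock: 18.15
tool_pos: [454.9, 63.7, 101.7]
eef_rot: [[-0.9, -0.0, 0.436], [-0.436, 0.0, -0.9], [0.0, -1.0, -0.0]]
ft_force: [0.6, 0.4, 0.7]
finger_gap: 68.4
```

```bash
python3 look.py 9
```

```text
[454.9  63.7 101.7] [0.6 0.4 0.7] 68.44289250555349 18.15
scene archtop 248 [0.2 3.8] [40.  87.7] 25.4
scene rails 343 [-3.7  7.1] [140.6 130.9] 38.3
scene Y 220 436.1 -240.8 28.3
scene R 38 481.5 -332.1 10.4
scene B 157 523.6 -420.1 28.0
top archtop 110 [ -2.6 -29.7] [33.4 41.8] 73.3
top rails 393 [ -0.2 -29.4] [ 86.5 147.5] 89.4
top Y 482 436.3 -248.2 27.9
top R 59 479.6 -337.3 10.0
top B 488 523.4 -427.4 27.8
```

View pics/scene9.png

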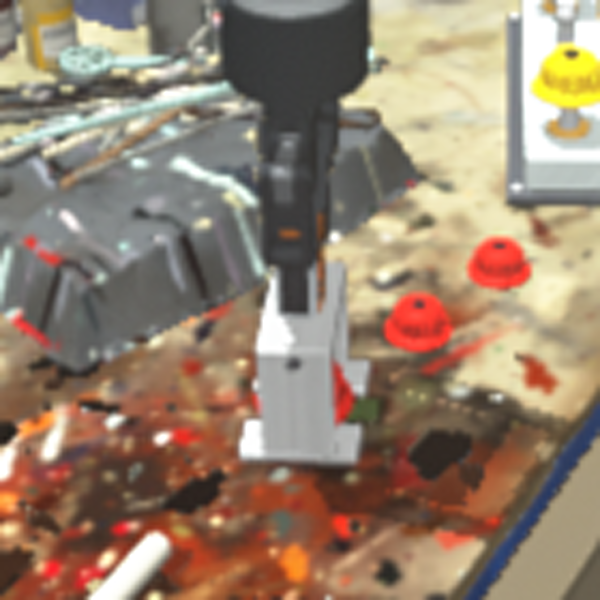

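The fingers are off the handle and the puller stands with the cap in it. I'll open fully and rise straight up, then move clear of the camera's view.

Request:
send_rows:
  motion: "0 0 0 0 0 0 1;0 0 0 0 0 0 1;0 0 0 0 0 1 1;0 0 0 0 0 2 1;0 0 0 0 0 3 1;0 0 0 0 0 4 1;0 0 0 0 0 4 1;0 0 0 0 0 2 1;0 0 0 0 0 0 1;0 0 0 -0.5 -2 0 1;0 0 0 -1 -4 0 1;0 0 0 -1 -5 0 1;0 0 0 -1 -5 0 1;0 0 0 -1 -5 0 1;0 0 0 -1 -5 0 1;0 0 0 0 -4 0 1;0 0 0 0 -2 0 1;0 0 0 0 0 0 1"

```text
clock: 20.5
tool_pos: [399.7, -256.5, 260.9]
eef_rot: [[-0.901, -0.001, 0.435], [-0.435, 0.001, -0.901], [0.001, -1.0, -0.001]]
ft_force: [0.6, 0.7, -0.1]
finger_gap: 85.8
```

```bash
python3 - <<'E'
from plant import r
from h import *
s=r.state();print(np.round(s["tool_pos"]),np.round(s["ft_force"],1),s["clock"])
for n in ("scene","top"):
    c=r.camera(n);pickle.dump(c,open(f"{n}10.pkl","wb"))
    u,v=[int(t) for t in proj(c,[455,64,50])]
    cv2.imwrite(f"pics/{n}10.png",cv2.resize(c["pixels"][v-60:v+60,u-60:u+60,::-1],(600,600),interpolation=cv2.INTER_CUBIC))
    P=cloud(c);ok=c["depth"]>0
    near=ok&(np.hypot(P[...,0]-455,P[...,1]-64)<62)
    for nm,lo,hi in (("handletop",122,138),("archtop",69,79)):
        q=P[near&(P[...,2]>lo)&(P[...,2]<hi)]
        rr=cv2.minAreaRect(q[:,:2].astype(np.float32));print(n,nm,len(q),np.round(rr[0],1),np.round(rr[1],1),round(rr[2],1),'z',round(np.median(q[:,2]),1))
    q=P[near&mask(c,"red")&(P[...,2]>2)];print(n,'red z',np.round(np.percentile(q[:,2],[2,50,98]),1),'xy',np.round(q.mean(0),1))
    for nm,x,y in (("Y",436,-244),("B",523,-424)):
        q=P[ok&(np.hypot(P[...,0]-x,P[...,1]-y)<45)&(P[...,2]>64)&(P[...,2]<98)]
        if len(q)>5:
            (cx,cy),rad=cv2.minEnclosingCircle(q[:,:2].astype(np.float32));print(n,nm,len(q),round(cx,1),round(cy,1),round(rad,1))
E
```

```text
[ 400. -257.  261.] [ 0.6  0.7 -0.1] 20.5
scene handletop 82 [455.2  67.3] [22.6 22. ] 31.8 z 129.0
scene archtop 274 [454.9  68.2] [40.  86.8] 25.7 z 73.9
scene red z [ 8.8 12.8 23.3] xy [434.5  60.4  13.4]
scene Y 221 435.9 -242.3 27.6
scene B 156 523.6 -419.6 27.6
top handletop 131 [456.   61.2] [23.9 23.4] 24.9 z 129.4
top archtop 492 [455.8  61.4] [40.3 87.5] 25.8 z 73.9
top red z [10.  11.8 16.1] xy [436.2  52.3  12.4]
top Y 174 439.6 -242.7 26.1
top B 489 523.6 -427.6 27.7
```

View pics/scene10.png

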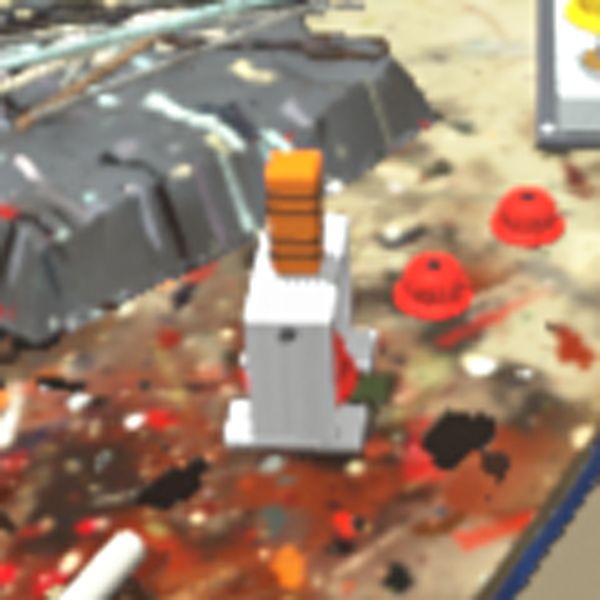

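View pics/top10.png

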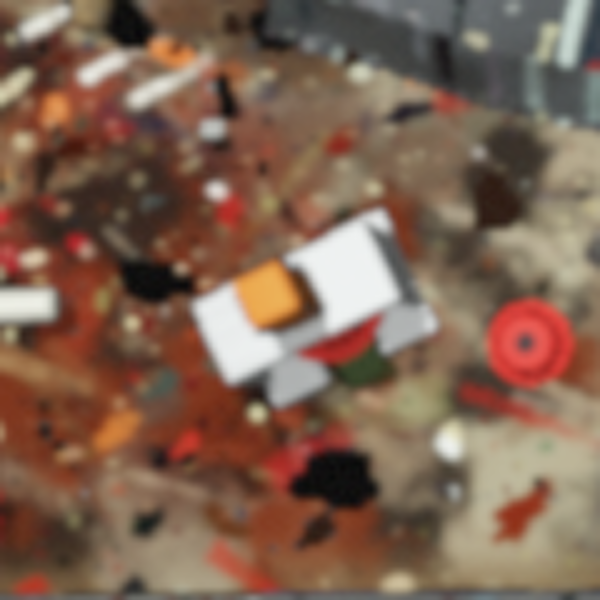

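The puller stands upright: its handle top is at 129 mm, over the arch centre in both views. The cap's rim lies level at about 11 mm and protrudes on both sides of the arch, so it is centred. Handing in.

```bash
python3 - <<'E'
from plant import r
print(r.finish_job()); print(r.state()["clock"])
E
```

```text
the job is handed in; nothing more can be done
None
the job is handed in; nothing more can be done
```

The red cap is off its stem and lies in the puller. The puller stands on bare worktop at about (455, 64) mm, and the gripper was open and about 320 mm away when I handed in at 20.5 s. `finish_job` reports no verdict, so this rests on my own checks.

I gripped the orange handle, slid the rails under the red cap's rim from the robot's side, and pulled straight up 62 mm. I then carried the puller over slowly and set it down until it touched.

**Last checks:**
- **Puller:** upright, with its handle top at 129 mm and over the arch centre in both views.
- **Red cap:** right way up, rim at about 11 mm, showing on both sides of the arch.
- **Stem:** bare after the pull.
- **Yellow and blue caps:** within about 2 mm of their first readings where seen whole. The last top-view reading of yellow was partly hidden by the arm and about 6 mm off. The scene view at the same moment showed it in place.
- **Forces:** the wrist readings I saw stayed at or below about 6 N.

**Disagreement:** the two cameras differed by about 6.5 mm in y throughout. I used the puller's position relative to the cap, which agreed to within about 2 mm.

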